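# Build up the electrolysis test cell

### The job

Build up the test cell on the base with the four studs: first the collector plate, with its tab at the end away from the hose fitting, then the graphite plate on it with its channel up, then the white frame, and last the cover block with its nipples up. Set each part down without dropping it, square with the base and centred between the studs so that the stack's sides are flush, let go of it before taking the next, and leave the bare end plate, jar, tape and spanner where they are.

Things in the scene. Friction and masses are not known exactly. Their poses are not given: they have to be found in the camera images.
- base: the cell's base, the target: fixed aluminium end plate 120 x 168 mm, 30 mm high including its brown insulating top sheet. Origin at the centre of its underside on the bench, z up; its long side (168) runs along y. Four upright studs, 10.4 mm thick (black sleeves 42 mm high, then bare threaded ends), stand at x = +-46, y = +-68 mm and reach 66 mm above the brown face. The stack goes in the middle of the brown face, centred on the origin, 30 mm above it, long sides along y.
- fitting: push-in hose fitting (steel, black collar, 17 mm thick, 27 mm long) that sticks out of the base's -y end. Origin where it enters the base, 84 mm from the base's centre. The collector's tab must point away from it (to the base's +y).
- collector_mid (a point): collector plate, loose aluminium plate with a fine grid field on its top face and a tab with a hole: body 60 (x) x 90 (y) mm, 8 mm thick, tab 28 mm wide reaching out 43 mm further at the +y end, same thickness. 150 g. Point at the centre of the 60 x 90 body, half-way up (4 mm above its underside); z up. Lies flat on the bench; grip it across the 60 mm (x).
- graphite_mid (a point): graphite plate, loose dark grey slab 60 (x) x 90 (y) mm, 10 mm thick, one winding channel on its top face, no tab. About 110 g. Brittle. Point at its centre, 5 mm above its underside; z up. Grip it across the 60 mm (x). Either end may go either way.
- frame_mid (a point): white plastic frame, loose, 60 (x) x 90 (y) mm, 10 mm thick, with a window 36 x 60 mm. 60 g. Point at the centre of the window, 5 mm above its underside; z up. Grip it across the 60 mm (x). Either end may go either way.
- cover_mid (a point): cover block, loose grey plastic block 60 (x) x 90 (y) mm, 16 mm thick, two brass hose nipples standing 18 mm up from its top face at y = +-26 mm. About 140 g. Point at the centre of the block, 8 mm above its underside; z up. Grip it across the 60 mm (x). Either end may go either way.
- endplate: bystander: the cell's other end plate, bare, 120 x 168 mm, 12 mm thick, brown face up with four stud holes, no studs. Loose, 600 g. Origin at the centre of its underside, long side along y.
- jar: bystander: amber jar, 48 mm diameter, 75 mm high, upright and loose. Origin at the centre of its underside.
- tape: bystander: roll of red tape lying flat and loose, 90 mm diameter, 19 mm high. Origin at the centre of its underside.
- spanner: bystander: steel spanner 160 mm long, lying loose. Origin at the middle of its underside, long axis x.
Mind the look-alikes: they are no part of the job. What is shaped like the part that bears frame_mid but blue or turquoise is not meant.

How it is judged:
By the outcome, as a careful person would: the job done as asked, in the order asked, and still so for the second after the job is handed in, with the robot touching nothing.
It also fails if it takes over 112 s, if anything falls off the work surface, if the arm or the gripper's body presses on something with over 40 N, if the wrist force passes 120 N, or if a joint passes its speed limit or range.

### The arm

A 6-joint arm with a two-finger parallel gripper is mounted at the origin on the work surface. World frame = base frame: x ahead of the robot, y to its left, z up, the work surface at z = 0. Lengths are in m, angles in rad, forces in N, time in s.
With the tool pointing down it reaches from about 0.3 to 0.875 m from the base axis. Payload 6.4 kg.
Tool frame: the origin (TCP) lies at the very end of the fingers, on their centre line; the grasp point (between the pads) lies 19 mm behind it; z points along the fingers, y is the line along which they close (so a half turn about z gives the same grasp; the last joint's range is limited). The gripper opens to 88 mm and grips with 3 to 60 N. Pads are 18 mm wide; open, the fingers measure 123 mm over their backs; the gripper's body (75 mm by 187 mm) begins 45 mm behind the grasp point.
Start: joints at [0.896, 0.181, 1.607, -0, 1.354, -0.206], TCP at [0.26, 0.513, 0.239] pointing down, gripper open.
Joint ranges: [-2.99, 2.99], [-0.89, 2.07], [0.3, 2.58], [-1.14, 4.28], [0, 2.63], [-3.12, 3.12]. Speed limits (rad/s): [2.57, 2.57, 3.01, 3.14, 3.14, 3.14].

### API

Orientations are given as a unit quaternion [w, x, y, z].
In Python, from rig import arm gives the robot as it stands.
- The arm moves only by the tool step_arm, never from a script. Its argument "rows" is a list of rows, each a list of 3 entries, a list of its own where there are three numbers: the shift along the world's x, y, z in mm, then the turn, a rotation vector about the world's x, y, z in degrees, then the closure, from 0 (fully open) to 1 (shut). A call has 1 to 20 rows; each row is the pose to reach, as a shift and turn from the pose commanded when the call began; what a row does not reach only later rows make up. A row lasts 1/10 s, in which the tool goes at most 50 mm and 8.59 degrees, less where a joint would pass 70% of its speed; a pose out of reach is approached as far as the arm can. A call with a gripper value outside its range is refused whole. The fingers move at their own pace and stop on an object; the grip force is fixed at half the most. Time passes only in rows, so rows that repeat a pose let the fingers close. It gives the time, the measured TCP pose, the force, the opening and the grip force at its end, in the units of the state.
- arm.state(): the state, without advancing time (a new reading comes with each control period).
- arm.camera(name): name is "scene" or "top" or "wrist"; returns a dict with "frame" (480x640x3 uint8, red, green, blue), "z_map" (480x640 float32, m along the optical axis (not along the pixel's ray), 0 where there is no reading), "vertical_fov" (degrees; the focal length in pixels is half the picture's height over the tangent of half this angle, whatever the lens; pixels are square), "cx", "cy" (the principal point, pixels), "position" and "orientation" of the camera in the world; the wrist camera has in their place "hand_eye" (4x4, takes a point from camera to tool coordinates, whose origin is the TCP and whose axes are the flange's). Camera axes: x right, y down, z forward; pixel columns grow to the right and rows downward; lengths in m; the calibration is good to about 2 mm. The wrist camera is an equidistant fisheye: a pixel r from the principal point sees the ray r / f radians off the axis. A picture is of the moment at which its call begins: read the wrist's pose just before it.
- arm.finish_job(): hands the job in; it is judged then, once.
The state is a dict: "time": time; "qpos": joint angles; "dq": joint speeds; "tau": joint torques, N m; "position": TCP position; "eef_rot": TCP orientation; "ft_force": force on the tool from outside, world axes, zero at the start; "wrist_torque": the same for the moment, N m; "width": finger opening in m; "finger_force": force on a finger pad.
Only numpy, scipy, OpenCV 4.12 (cv2) and the standard library are available. Lean on these libraries where they do the work, as an engineer would, in place of code of your own. Each camera call takes 0.05 s, during which the arm holds its last target. There are 200 camera calls.

## Working session

There is one attempt and no reset: what is moved stays moved. The work goes in short steps, Python scripts to look and compute and a tool call to move; the robot and the scene stay as the last step left them, time stands still between calls to the robot, and variables do not carry over. Pictures are saved under pics/ and viewed, at most 14 in all, crops included, and the job is handed in when it is done.

Besides the shell and the picture viewer there is one more tool, called after "Request:" as name([rows], argument=value, ...), one row to a line, values as JSON. step_arm: Moves the arm, as the interface text tells. Its arguments: {"type":"object","properties":{"rows":{"type":"array","items":{"type":"array"}}},"required":["rows"]}

```bash
mkdir -p pics
cat > h.py <<'E'
import numpy as np, cv2
from scipy.spatial.transform import Rotation as R
from rig import arm
def snap(name,fn=None):
    c=arm.camera(name)
    if fn: cv2.imwrite('pics/'+fn,c['frame'][:,:,::-1])
    np.savez('/tmp/'+name+'.npz',**c)
    return c
def RT(c):
    o=np.array(c['orientation'])
    M=o if o.shape==(3,3) else R.from_quat(o[[1,2,3,0]]).as_matrix()
    return M,np.array(c['position'])
def F(c): return 240/np.tan(np.radians(float(c['vertical_fov']))/2)
def onplane(c,uv,z):
    M,p=RT(c);uv=np.atleast_2d(uv).astype(float);f=F(c)
    d=np.c_[(uv[:,0]-c['cx'])/f,(uv[:,1]-c['cy'])/f,np.ones(len(uv))]@M.T
    return p+d*((z-p[2])/d[:,2])[:,None]
def cloud(c):
    M,p=RT(c);v,u=np.mgrid[:480,:640];f=F(c);z=c['z_map']
    return np.stack([(u-c['cx'])/f*z,(v-c['cy'])/f*z,z],-1)@M.T+p
E
python3 - <<'E'
from h import *
s=arm.state();print(s['time'],s['position'],s['eef_rot'],s['width'])
for n in('top','scene'):
    c=snap(n,n+'1.png');print(n,c['position'],c['orientation'],c['vertical_fov'],c['cx'],c['cy'])
E
```

```text
0.0 [0.25942769 0.51254738 0.23781948] [-3.67624726e-04  2.32238848e-01  9.72658395e-01 -7.92636328e-04] 0.08774709203936774
top [0.38712203 0.01660164 1.08735048] [-0.04230457  0.70813136 -0.70373359  0.03897853] 56.292315989132 312.01766467447527 240.22997638443908
scene [ 1.07124453 -0.86693558  0.85660791] [-0.42737356  0.85337969  0.27186844 -0.12321726] 42.739203560377405 317.86276732054625 238.53626979526396
```

View pics/top1.png

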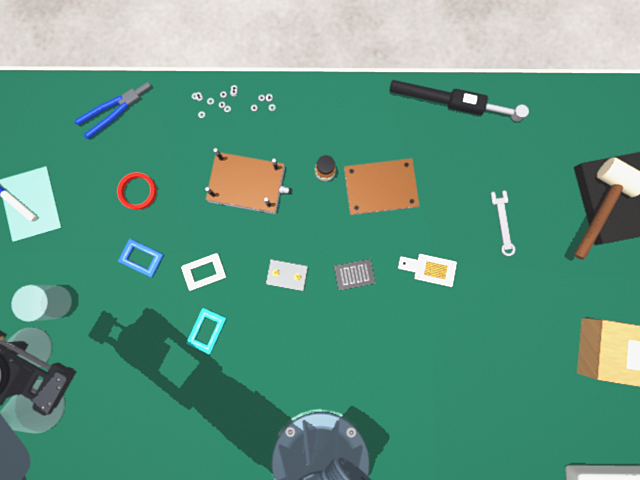

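View pics/scene1.png

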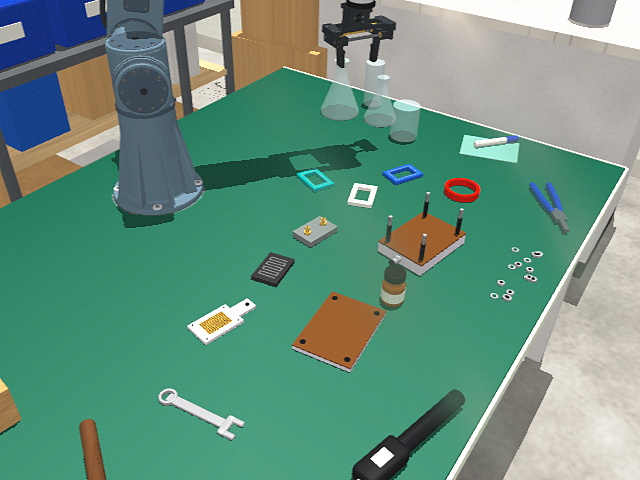

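Candidates for frame_mid are the white frame at (203,272), the blue one at (141,258) and the turquoise one at (206,331). Only the white one fits the description. The other parts in the top view:
- Base at (246,182), with its fitting at (286,190) and the jar at (325,168).
- Collector body at (436,270), with its tab pointing left.
- Graphite plate at (355,275), cover block at (287,275) and bare end plate at (382,186).

Next I take an enlarged crop to confirm, and a coarse measurement.

```bash
cat > m.py <<'E'
from h import *
c=dict(np.load('/tmp/top.npz'));im=c['frame']
cv2.imwrite('pics/crop1.png',cv2.resize(im[220:360,110:480],None,fx=2.1,fy=2.1,interpolation=cv2.INTER_CUBIC)[:,:,::-1])
hsv=cv2.cvtColor(im,cv2.COLOR_RGB2HSV);notgreen=~((hsv[...,0]>60)&(hsv[...,0]<90)&(hsv[...,1]>110))
for n,(u,v,w,h,z) in dict(coll=(436,270,44,28,.008),graph=(355,275,28,26,.010),frame=(203,272,28,26,.010),cover=(287,275,28,26,.016)).items():
    m=np.zeros(notgreen.shape,np.uint8);sl=np.s_[v-h:v+h,u-w:u+w];m[sl]=notgreen[sl]
    if n=='coll': # drop the tab
        m=cv2.morphologyEx(m,cv2.MORPH_OPEN,np.ones((17,17),np.uint8))
    k=max(cv2.findContours(m,0,2)[0],key=cv2.contourArea)
    P=onplane(c,k[:,0],z)[:,:2]*1000
    r=cv2.minAreaRect(P.astype(np.float32))
    b=cv2.boxPoints(r);e=[b[1]-b[0],b[2]-b[1]];e=max(e,key=np.linalg.norm);a=np.degrees(np.arctan2(-e[0],e[1]));a=(a+90)%180-90
    print(n,np.round(r[0],1),np.round(r[1],1),'yaw of long side from +y',round(a,1))
m=np.zeros(notgreen.shape,np.uint8);sl=np.s_[140:225,200:300]
m[sl]=((hsv[...,0]<18)&(hsv[...,1]>110)&(hsv[...,2]>110))[sl]
m=cv2.morphologyEx(m,cv2.MORPH_OPEN,np.ones((7,7),np.uint8))
k=max(cv2.findContours(m,0,2)[0],key=cv2.contourArea);P=onplane(c,k[:,0],.03)[:,:2]*1000
r=cv2.minAreaRect(P.astype(np.float32));b=cv2.boxPoints(r);e=max([b[1]-b[0],b[2]-b[1]],key=np.linalg.norm);print('base',r,(np.degrees(np.arctan2(-e[0],e[1]))+90)%180-90)
E
python3 m.py
```

```text
coll [ 441.9 -272.3] [93.7 67. ] yaw of long side from +y -1.7
graph [430.7 -79.3] [61.6 92. ] yaw of long side from +y 11.1
frame [434.8 282.9] [66.2 96.5] yaw of long side from +y 20.5
cover [427.8  82.2] [93.2 62.9] yaw of long side from +y -9.9
base ((651.386962890625, 185.33258056640625), (166.1208953857422, 118.6279296875), 80.04584503173828) -9.954163
```

View pics/crop1.png

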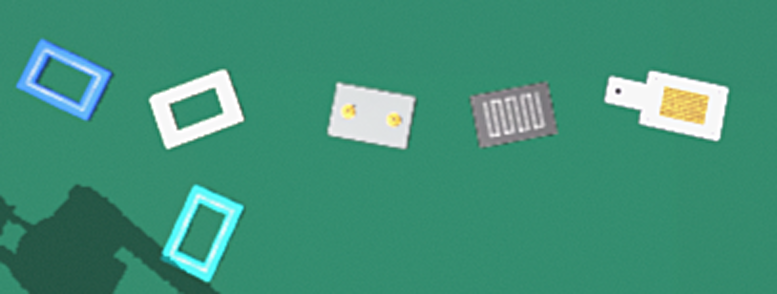

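The crop confirms it: only the item at about (197,108) in the crop is a white frame. The others are the cover with nipples up (371,115), the graphite plate with channel up (514,114) and the collector with its tab on the left (685,105). I'm moving above the collector.

Request:
step_arm([
  [[90, -390, -18], [0, 0, -36], 0],
  [[90, -390, -18], [0, 0, -36], 0],
  [[90, -390, -18], [0, 0, -36], 0],
  [[90, -390, -18], [0, 0, -36], 0],
  [[90, -390, -18], [0, 0, -36], 0],
  [[90, -390, -18], [0, 0, -36], 0],
  [[90, -390, -18], [0, 0, -36], 0],
  [[90, -390, -18], [0, 0, -36], 0],
  [[182, -785, -38], [0, 0, -72], 0],
  [[182, -785, -38], [0, 0, -72], 0],
  [[182, -785, -38], [0, 0, -72], 0],
  [[182, -785, -38], [0, 0, -72], 0],
  [[182, -785, -38], [0, 0, -72], 0],
  [[182, -785, -38], [0, 0, -72], 0],
  [[182, -785, -38], [0, 0, -72], 0],
  [[182, -785, -38], [0, 0, -72], 0],
  [[182, -785, -38], [0, 0, -72], 0],
  [[182, -785, -38], [0, 0, -72], 0],
  [[182, -785, -38], [0, 0, -72], 0],
  [[182, -785, -38], [0, 0, -72], 0],
])

```text
time: 2.1
position: [0.4416, -0.2703, 0.2007]
eef_rot: [-0.0, 0.759, 0.651, 0.0]
ft_force: [0.4, 0.3, 0.4]
width: 0.0882
finger_force: 0.0
```

Run:
```python
from h import *
s=arm.state();c=snap('wrist','w1.png');print(s['time'],s['position'],s['eef_rot'],s['ft_force']);print(c['hand_eye'],c['vertical_fov'],c['cx'],c['cy'])
```

```text
2.1 [ 0.44163835 -0.27031165  0.20074724] [-2.43931948e-04  7.59090588e-01  6.50984954e-01  9.05963731e-05] [0.37754063 0.33360881 0.38867928]
[[-9.87827991e-04 -9.66207312e-01 -2.57764340e-01  6.51036049e-02]
 [ 9.99999506e-01 -9.25896914e-04 -3.61644803e-04  3.00958789e-04]
 [ 1.10760647e-04 -2.57764570e-01  9.66207749e-01 -1.46327033e-01]
 [ 0.00000000e+00  0.00000000e+00  0.00000000e+00  1.00000000e+00]] 65.70646984690485 313.73561135529246 245.3432999046665
```

View pics/w1.png

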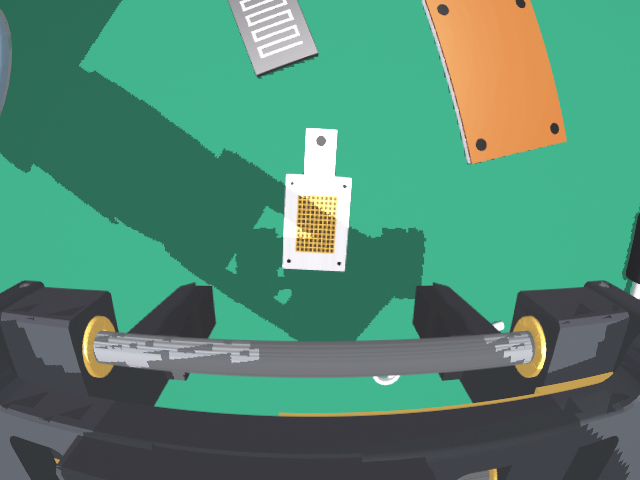

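The wrist picture shows the collector body at (317,222) with its tab up at (321,150), which is world +y. Next comes a line-fit measuring helper for the wrist view.

```bash
cat > w.py <<'E'
from h import *
import sys
def look(fn=None):
    s=arm.state();c=arm.camera('wrist')
    if fn: cv2.imwrite('pics/'+fn,c['frame'][:,:,::-1])
    return s,c
def proj(s,c,uv,z):
    uv=np.asarray(uv,float);f=F(c);d=uv-[c['cx'],c['cy']];r=np.hypot(*d.T)+1e-9;t=r/f
    d=np.c_[d/r[:,None]*np.sin(t)[:,None],np.cos(t)]
    q=np.array(s['eef_rot']);T=R.from_quat(q[[1,2,3,0]]).as_matrix();H=np.array(c['hand_eye'])
    d=d@(T@H[:3,:3]).T;p=np.array(s['position'])+T@H[:3,3]
    return (p+d*((z-p[2])/d[:,2])[:,None])[:,:2]*1000
def fit(P,c0,yaw,hx,hy,tab=0,tol=8,margin=8,skip=0):
    c0=np.array(c0,float)
    for i in range(6):
        t=max(tol*.6**i,1.5);a=np.radians(yaw);A=np.array([[np.cos(a),np.sin(a)],[-np.sin(a),np.cos(a)]])
        L=(P-c0)@A.T;o={};sl=[]
        for n,ax,sg,h,ho in(('+x',0,1,hx,hy),('-x',0,-1,hx,hy),('+y',1,1,hy,hx),('-y',1,-1,hy,hx)):
            k=(abs(L[:,ax]-sg*h)<t)&(abs(L[:,1-ax])<ho-margin)
            if n=='+y' and tab:k&=abs(L[:,0])>tab
            if n==skip:k&=False
            if k.sum()<8:o[n]=None;continue
            vx,vy,x0,y0=cv2.fitLine(L[k].astype(np.float32),cv2.DIST_HUBER,0,.01,.01).ravel()
            if ax==0:m=vx/vy;o[n]=x0-m*y0;sl.append((-m,k.sum()))
            else:m=vy/vx;o[n]=y0-m*x0;sl.append((m,k.sum()*(.3 if tab else 1)))
        mid=lambda p,q,h:(o[p]+o[q])/2 if o[p] is not None and o[q] is not None else (o[p]-h if o[p] is not None else o[q]+h)
        d=np.array([mid('+x','-x',hx),mid('+y','-y',hy)])
        c0=c0+A.T@d;yaw+=np.degrees(sum(m*w for m,w in sl)/sum(w for m,w in sl))
    return c0,yaw,{k:None if v is None else round(float(v),1) for k,v in o.items()}
def masks(im):
    h=cv2.cvtColor(im,cv2.COLOR_RGB2HSV);H,S,V=cv2.split(h)
    ng=~((H>55)&(H<100)&(S>70)); brown=(H<18)&(S>90)&(V>90)
    return ng,brown,h
def cont(m,s,c,z):
    k=np.concatenate([q[:,0] for q in cv2.findContours(m.astype(np.uint8),cv2.RETR_LIST,cv2.CHAIN_APPROX_NONE)[0] if len(q)>15])
    return proj(s,c,k,z)
def tool(s):
    q=np.array(s['eef_rot']);T=R.from_quat(q[[1,2,3,0]]).as_matrix();return np.array(s['position'])*1000,np.degrees(np.arctan2(T[1,1],T[0,1]))
def report(n,s,c0,yaw,o):
    p,y=tool(s);print(n,'centre',np.round(c0,2),'yaw %.2f'%yaw,o,'| tool',np.round(p,1),'yaw %.2f'%y,'| shift',np.round(c0-p[:2],1),'turn %.2f'%(yaw-y))
E
python3 - <<'E'
from w import *
s,c=look();ng,b,h=masks(c['frame'])
report('coll',s,*fit(cont(ng,s,c,.008),(442,-272),-8,30,45,tab=17))
E
```

```text
coll centre [ 443.04 -274.74] yaw -11.85 {'+x': 30.1, '-x': -30.1, '+y': 45.0, '-y': -45.0} | tool [ 441.8 -270.4  200.9] yaw -8.76 | shift [ 1.3 -4.3] turn -3.09
```

Request:
step_arm([
  [[210, 456, 30], [0, 0, -1.2], 0],
  [[210, 456, 30], [0, 0, -1.2], 0],
  [[210, 456, 30], [0, 0, -1.2], 0],
  [[210, 456, 30], [0, 0, -1.2], 0],
  [[210, 456, 30], [0, 0, -1.2], 0],
  [[210, 456, 30], [0, 0, -1.2], 0],
  [[210, 456, 30], [0, 0, -1.2], 0],
  [[210, 456, 30], [0, 0, -1.2], 0],
  [[210, 456, 30], [0, 0, -1.2], 0],
  [[210, 456, 30], [0, 0, -1.2], 0],
  [[210, 456, 30], [0, 0, -1.2], 0],
  [[210, 456, 30], [0, 0, -1.2], 0],
  [[210, 456, 30], [0, 0, -1.2], 0],
  [[210, 456, 30], [0, 0, -1.2], 0],
])

```text
time: 3.6
position: [0.6513, 0.1828, 0.2309]
eef_rot: [0.0, 0.767, 0.642, -0.0]
ft_force: [-0.7, 0.3, 0.5]
width: 0.0883
finger_force: 0.0
```

Run:
```python
from w import *
s,c=look('w2.png');ng,b,h=masks(c['frame'])
report('base',s,*fit(cont(b,s,c,.03),(651.4,185.3),-10,60,84,margin=25))
```

```text
base centre [651.93 184.98] yaw -10.09 {'+x': 59.2, '-x': -59.2, '+y': 82.9, '-y': -82.9} | tool [651.3 182.8 230.9] yaw -10.13 | shift [0.6 2.2] turn 0.04
```

View pics/w2.png

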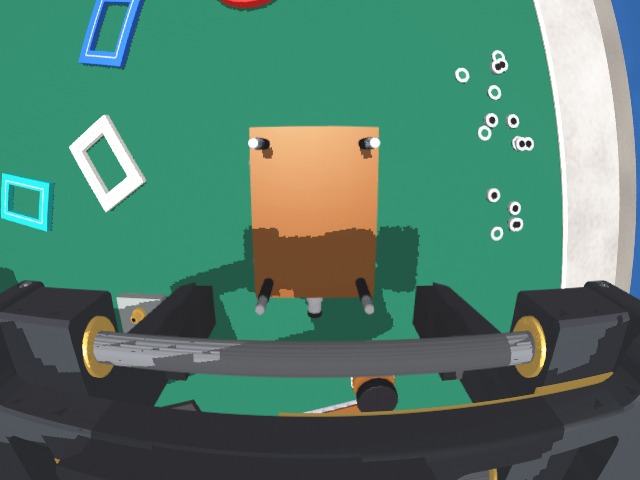

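The wrist picture shows the base's brown face with corners near (250,127), (379,127), (257,297) and (374,297). The fitting is at (315,305), pointing to -y. The centre agrees with the top view, so I go back and grip the collector.

Request:
step_arm([
  [[-208, -457, -110], [0, 0, -1.7], 0],
  [[-208, -457, -110], [0, 0, -1.7], 0],
  [[-208, -457, -110], [0, 0, -1.7], 0],
  [[-208, -457, -110], [0, 0, -1.7], 0],
  [[-208, -457, -110], [0, 0, -1.7], 0],
  [[-208, -457, -110], [0, 0, -1.7], 0],
  [[-208, -457, -110], [0, 0, -1.7], 0],
  [[-208, -457, -110], [0, 0, -1.7], 0],
  [[-208, -457, -110], [0, 0, -1.7], 0],
  [[-208.3, -457.5, -110], [0, 0, -1.7], 0],
  [[-208.3, -457.5, -110], [0, 0, -1.7], 0],
  [[-208.3, -457.5, -150], [0, 0, -1.7], 0],
  [[-208.3, -457.5, -190], [0, 0, -1.7], 0],
  [[-208.3, -457.5, -210], [0, 0, -1.7], 0],
  [[-208.3, -457.5, -222], [0, 0, -1.7], 0],
  [[-208.3, -457.5, -228], [0, 0, -1.7], 0],
  [[-208.3, -457.5, -229], [0, 0, -1.7], 0],
  [[-208.3, -457.5, -229], [0, 0, -1.7], 0],
])

```text
time: 5.45
position: [0.4442, -0.274, 0.0027]
eef_rot: [0.001, 0.776, 0.631, 0.0]
ft_force: [-0.3, -0.0, -0.1]
width: 0.0882
finger_force: 0.0
```

Request:
step_arm([
  [[0, 0, 0], [0, 0, 0], 0.25],
  [[0, 0, 0], [0, 0, 0], 0.3],
  [[0, 0, 0], [0, 0, 0], 0.5],
  [[0, 0, 0], [0, 0, 0], 0.5],
  [[0, 0, 0], [0, 0, 0], 0.5],
  [[0, 0, 0], [0, 0, 0], 0.5],
  [[0, 0, 0], [0, 0, 0], 0.5],
])

```text
time: 6.15
position: [0.4437, -0.2737, 0.0021]
eef_rot: [0.0, 0.776, 0.631, 0.0]
ft_force: [-1.7, 0.7, 4.7]
width: 0.0595
finger_force: 30.0
```

Request:
step_arm([
  [[0, 0, 10], [0, 0, 0], 0.5],
  [[0, 0, 40], [0, 0, 0], 0.5],
  [[0, 0, 85], [0, 0, 0], 0.5],
  [[15, 33, 125], [0, 0, 0], 0.5],
  [[33, 73, 145], [0, 0, 1.7], 0.5],
  [[53, 117, 150], [0, 0, 1.7], 0.5],
  [[73, 161, 150], [0, 0, 1.7], 0.5],
  [[93, 205, 150], [0, 0, 1.7], 0.5],
  [[113, 249, 150], [0, 0, 1.7], 0.5],
  [[133, 293, 150], [0, 0, 1.7], 0.5],
  [[153, 337, 150], [0, 0, 1.7], 0.5],
  [[173, 381, 150], [0, 0, 1.7], 0.5],
  [[190, 419, 150], [0, 0, 1.7], 0.5],
  [[202, 445, 150], [0, 0, 1.7], 0.5],
  [[207, 456, 150], [0, 0, 1.7], 0.5],
  [[208.5, 459.6, 150], [0, 0, 1.7], 0.5],
  [[208.5, 459.6, 150], [0, 0, 1.7], 0.5],
  [[208.5, 459.6, 150], [0, 0, 1.7], 0.5],
  [[208.5, 459.6, 140], [0, 0, 1.7], 0.5],
  [[208.5, 459.6, 120], [0, 0, 1.7], 0.5],
])

```text
time: 8.15
position: [0.6533, 0.185, 0.1231]
eef_rot: [0.001, 0.767, 0.642, 0.002]
ft_force: [0.2, 0.6, -1.1]
width: 0.0591
finger_force: 30.0
```

Request:
step_arm([
  [[0, 0, -20], [0, 0, 0], 0.5],
  [[0, 0, -40], [0, 0, 0], 0.5],
  [[0, 0, -60], [0, 0, 0], 0.5],
  [[0, 0, -73], [0, 0, 0], 0.5],
  [[0, 0, -80], [0, 0, 0], 0.5],
  [[0, 0, -85], [0, 0, 0], 0.5],
  [[0, 0, -87], [0, 0, 0], 0.5],
  [[0, 0, -88.5], [0, 0, 0], 0.5],
  [[0, 0, -89], [0, 0, 0], 0.5],
  [[0, 0, -89.3], [0, 0, 0], 0.5],
  [[0, 0, -89.5], [0, 0, 0], 0.5],
  [[0, 0, -89.5], [0, 0, 0], 0.5],
])

```text
time: 9.35
position: [0.6521, 0.1861, 0.0325]
eef_rot: [0.0, 0.766, 0.642, 0.0]
ft_force: [1.5, 0.5, -2.0]
width: 0.0594
finger_force: 30.0
```

Request:
step_arm([
  [[0, 0, -0.3], [0, 0, 0], 0.5],
  [[0, 0, -0.6], [0, 0, 0], 0.5],
  [[0, 0, -0.6], [0, 0, 0], 0.5],
  [[0, 0, -0.6], [0, 0, 0], 0.5],
])

```text
time: 9.75
position: [0.6521, 0.1861, 0.0321]
eef_rot: [0.0, 0.766, 0.642, 0.0]
ft_force: [-1.5, -1.3, 3.9]
width: 0.0594
finger_force: 30.0
```

Contact. I release, rise and check the fit.

Request:
step_arm([
  [[0, 0, 0], [0, 0, 0], 0.15],
  [[0, 0, 0], [0, 0, 0], 0.15],
  [[0, 0, 0], [0, 0, 0], 0.15],
  [[0, 0, 0], [0, 0, 0], 0.15],
  [[0, 0, 10], [0, 0, 0], 0.15],
  [[0, 0, 40], [0, 0, 0], 0.15],
  [[0, 0, 85], [0, 0, 0], 0],
  [[0, 0, 130], [0, 0, 0], 0],
  [[0, 0, 170], [0, 0, 0], 0],
  [[0, 0, 199], [0, 0, 0], 0],
  [[0, 0, 199], [0, 0, 0], 0],
  [[0, 0, 199], [0, 0, 0], 0],
  [[0, 0, 199], [0, 0, 0], 0],
])

```text
time: 11.05
position: [0.651, 0.186, 0.2288]
eef_rot: [-0.001, 0.766, 0.642, -0.001]
ft_force: [-0.1, 0.9, -0.0]
width: 0.088
finger_force: 0.0
```

```bash
cat > chk.py <<'E'
from w import *
s,c=look(sys.argv[1]);z=float(sys.argv[2]);tab=float(sys.argv[3]) if len(sys.argv)>3 else 0
ng,b,h=masks(c['frame'])
report('base',s,*fit(cont(b,s,c,.03),(651.9,185),-10.1,60,84,margin=25))
hh=((h[...,1]<80)&(h[...,2]>30)).astype(np.uint8)
report('part',s,*fit(cont(hh,s,c,z),(651.9,185),-10.1,30,45,tab=tab,tol=5))
E
python3 chk.py w3.png .038 17
```

```text
base centre [651.97 184.79] yaw -10.00 {'+x': 59.3, '-x': -59.3, '+y': 83.3, '-y': -83.3} | tool [651.  186.  228.8] yaw -10.06 | shift [ 1.  -1.2] turn 0.06
part centre [652.   184.51] yaw -10.41 {'+x': 29.9, '-x': -29.9, '+y': 45.2, '-y': -45.2} | tool [651.  186.  228.8] yaw -10.06 | shift [ 1.  -1.4] turn -0.35
```

View pics/w3.png

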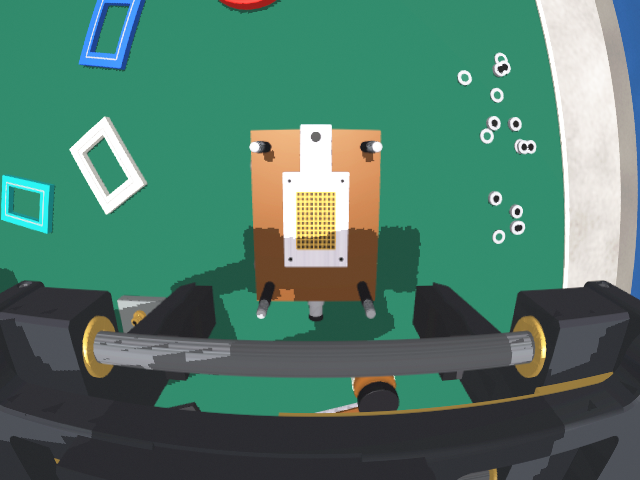

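The collector is on the base at (316,218), with its tab up at (316,150), away from the fitting. It is within about 0.3 mm of centre. Next is the graphite plate.

Request:
step_arm([
  [[-221.5, -265.4, -29], [0, 0, 21.2], 0],
  [[-221.5, -265.4, -29], [0, 0, 21.2], 0],
  [[-221.5, -265.4, -29], [0, 0, 21.2], 0],
  [[-221.5, -265.4, -29], [0, 0, 21.2], 0],
  [[-221.5, -265.4, -29], [0, 0, 21.2], 0],
  [[-221.5, -265.4, -29], [0, 0, 21.2], 0],
  [[-221.5, -265.4, -29], [0, 0, 21.2], 0],
  [[-221.5, -265.4, -29], [0, 0, 21.2], 0],
  [[-221.5, -265.4, -29], [0, 0, 21.2], 0],
  [[-221.5, -265.4, -29], [0, 0, 21.2], 0],
  [[-221.5, -265.4, -29], [0, 0, 21.2], 0],
  [[-221.5, -265.4, -29], [0, 0, 21.2], 0],
  [[-221.5, -265.4, -29], [0, 0, 21.2], 0],
])

```text
time: 12.4
position: [0.4308, -0.0785, 0.2015]
eef_rot: [-0.0, 0.634, 0.773, -0.0]
ft_force: [0.4, -0.4, 0.3]
width: 0.0881
finger_force: 0.0
```

Run:
```python
from w import *
s,c=look('w4.png');ng,b,h=masks(c['frame'])
report('graph',s,*fit(cont(ng,s,c,.010),(430.7,-79.3),11.1,30,45))
```

```text
graph centre [431.1  -79.85] yaw 11.17 {'+x': 29.3, '-x': -29.3, '+y': 44.1, '-y': -44.1} | tool [430.8 -78.5 201.5] yaw 11.24 | shift [ 0.3 -1.3] turn -0.07
```

Request:
step_arm([
  [[0.4, -0.6, -45], [0, 0, 0], 0],
  [[0.4, -0.6, -95], [0, 0, 0], 0],
  [[0.4, -0.6, -140], [0, 0, 0], 0],
  [[0.4, -0.6, -170], [0, 0, 0], 0],
  [[0.4, -0.6, -188], [0, 0, 0], 0],
  [[0.4, -0.6, -197], [0, 0, 0], 0],
  [[0.4, -0.6, -199.9], [0, 0, 0], 0],
  [[0.4, -0.6, -199.9], [0, 0, 0], 0],
  [[0.4, -0.6, -199.9], [0, 0, 0], 0.25],
  [[0.4, -0.6, -199.9], [0, 0, 0], 0.3],
  [[0.4, -0.6, -199.9], [0, 0, 0], 0.5],
  [[0.4, -0.6, -199.9], [0, 0, 0], 0.5],
  [[0.4, -0.6, -199.9], [0, 0, 0], 0.5],
  [[0.4, -0.6, -199.9], [0, 0, 0], 0.5],
  [[0.4, -0.6, -199.9], [0, 0, 0], 0.5],
])

```text
time: 13.95
position: [0.4313, -0.0801, 0.0022]
eef_rot: [0.0, 0.635, 0.772, 0.0]
ft_force: [-2.0, 1.0, 6.3]
width: 0.0595
finger_force: 30.0
```

Request:
step_arm([
  [[0, 0, 10], [0, 0, 0], 0.5],
  [[0, 0, 40], [0, 0, 0], 0.5],
  [[0, 0, 85], [0, 0, 0], 0.5],
  [[15, 18, 125], [0, 0, -3], 0.5],
  [[40, 48, 145], [0, 0, -6], 0.5],
  [[66, 79, 155], [0, 0, -10], 0.5],
  [[92, 110, 155], [0, 0, -14], 0.5],
  [[118, 141, 155], [0, 0, -18], 0.5],
  [[144, 172, 155], [0, 0, -21.3], 0.5],
  [[170, 203, 155], [0, 0, -21.3], 0.5],
  [[195, 234, 155], [0, 0, -21.3], 0.5],
  [[212, 254, 155], [0, 0, -21.3], 0.5],
  [[219, 262, 155], [0, 0, -21.3], 0.5],
  [[220.9, 264.6, 155], [0, 0, -21.3], 0.5],
  [[220.9, 264.6, 155], [0, 0, -21.3], 0.5],
  [[220.9, 264.6, 155], [0, 0, -21.3], 0.5],
  [[220.9, 264.6, 140], [0, 0, -21.3], 0.5],
  [[220.9, 264.6, 120], [0, 0, -21.3], 0.5],
  [[220.9, 264.6, 100], [0, 0, -21.3], 0.5],
  [[220.9, 264.6, 80], [0, 0, -21.3], 0.5],
])

```text
time: 15.95
position: [0.651, 0.1838, 0.08]
eef_rot: [-0.0, 0.767, 0.641, -0.0]
ft_force: [0.5, 0.1, -1.2]
width: 0.0599
finger_force: 30.0
```

Request:
step_arm([
  [[0, 0, -18], [0, 0, 0], 0.5],
  [[0, 0, -30], [0, 0, 0], 0.5],
  [[0, 0, -36], [0, 0, 0], 0.5],
  [[0, 0, -39], [0, 0, 0], 0.5],
  [[0, 0, -40.5], [0, 0, 0], 0.5],
  [[0, 0, -41.5], [0, 0, 0], 0.5],
  [[0, 0, -41.8], [0, 0, 0], 0.5],
  [[0, 0, -42.1], [0, 0, 0], 0.5],
  [[0, 0, -42.1], [0, 0, 0], 0.5],
  [[0, 0, -42.1], [0, 0, 0], 0.5],
])

```text
time: 16.95
position: [0.6522, 0.1848, 0.0403]
eef_rot: [0.0, 0.767, 0.642, 0.0]
ft_force: [-1.3, 0.4, 2.3]
width: 0.0596
finger_force: 30.0
```

Request:
step_arm([
  [[0, 0, -0.2], [0, 0, 0], 0.5],
  [[0, 0, -0.2], [0, 0, 0], 0.15],
  [[0, 0, -0.2], [0, 0, 0], 0.15],
  [[0, 0, -0.2], [0, 0, 0], 0.15],
  [[0, 0, -0.2], [0, 0, 0], 0.15],
  [[0, 0, 10], [0, 0, 0], 0.15],
  [[0, 0, 40], [0, 0, 0], 0.15],
  [[0, 0, 85], [0, 0, 0], 0],
  [[0, 0, 130], [0, 0, 0], 0],
  [[0, 0, 170], [0, 0, 0], 0],
  [[0, 0, 199], [0, 0, 0], 0],
  [[0, 0, 199], [0, 0, 0], 0],
  [[0, 0, 199], [0, 0, 0], 0],
  [[0, 0, 199], [0, 0, 0], 0],
])

```text
time: 18.35
position: [0.6508, 0.1846, 0.2368]
eef_rot: [-0.001, 0.767, 0.642, -0.001]
ft_force: [0.3, 0.8, -0.2]
width: 0.0882
finger_force: 0.0
```

```bash
python3 chk.py w5.png .048
```

```text
base centre [651.89 184.81] yaw -9.95 {'+x': 59.2, '-x': -59.2, '+y': 83.2, '-y': -83.2} | tool [650.8 184.6 236.8] yaw -10.16 | shift [1.1 0.2] turn 0.21
part centre [652.46 185.24] yaw -10.08 {'+x': 29.2, '-x': -29.2, '+y': 44.7, '-y': -44.7} | tool [650.8 184.6 236.8] yaw -10.16 | shift [1.7 0.7] turn 0.08
```

View pics/w5.png

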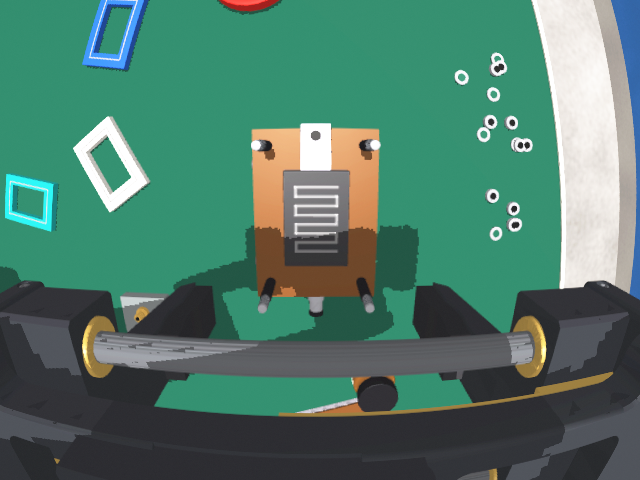

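The graphite plate is seated at (316,217), channel up, within about 0.7 mm. Next is the white frame.

Request:
step_arm([
  [[-217.2, 98.2, -38], [0, 0, 30.7], 0],
  [[-217.2, 98.2, -38], [0, 0, 30.7], 0],
  [[-217.2, 98.2, -38], [0, 0, 30.7], 0],
  [[-217.2, 98.2, -38], [0, 0, 30.7], 0],
  [[-217.2, 98.2, -38], [0, 0, 30.7], 0],
  [[-217.2, 98.2, -38], [0, 0, 30.7], 0],
  [[-217.2, 98.2, -38], [0, 0, 30.7], 0],
  [[-217.2, 98.2, -38], [0, 0, 30.7], 0],
  [[-217.2, 98.2, -38], [0, 0, 30.7], 0],
  [[-217.2, 98.2, -38], [0, 0, 30.7], 0],
])

```text
time: 19.4
position: [0.4356, 0.2823, 0.2005]
eef_rot: [0.0, 0.57, 0.821, -0.0]
ft_force: [-0.7, 0.2, -0.5]
width: 0.0884
finger_force: 0.0
```

Run:
```python
from w import *
s,c=look('w6.png');ng,b,h=masks(c['frame'])
report('frame',s,*fit(cont(ng,s,c,.010),(434.8,282.9),20.5,30,45))
w=(h[...,1]<60)&(h[...,2]>120)
report('frameW',s,*fit(cont(w,s,c,.010),(434.8,282.9),20.5,30,45))
report('window',s,*fit(cont(w,s,c,.010),(434.8,282.9),20.5,18,30))
```

```text
frame centre [435.53 282.47] yaw 20.51 {'+x': 30.2, '-x': -30.2, '+y': 45.4, '-y': -45.4} | tool [435.6 282.3 200.5] yaw 20.45 | shift [-0.1  0.2] turn 0.06
frameW centre [435.36 282.8 ] yaw 20.58 {'+x': 30.1, '-x': -30.1, '+y': 44.9, '-y': -45.1} | tool [435.6 282.3 200.5] yaw 20.45 | shift [-0.3  0.5] turn 0.13
window centre [434.71 283.86] yaw 20.93 {'+x': 17.8, '-x': -17.8, '+y': 29.2, '-y': -29.2} | tool [435.6 282.3 200.5] yaw 20.45 | shift [-0.9  1.5] turn 0.48
```

View pics/w6.png

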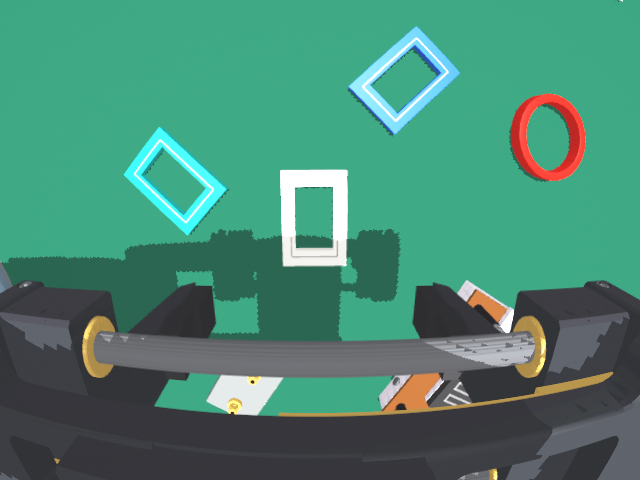

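The white frame is centred at (314,217) between the fingers' line. Gripping it.

Request:
step_arm([
  [[0.6, -0.3, -45], [0, 0, 0], 0],
  [[0.6, -0.3, -95], [0, 0, 0], 0],
  [[0.6, -0.3, -140], [0, 0, 0], 0],
  [[0.6, -0.3, -170], [0, 0, 0], 0],
  [[0.6, -0.3, -188], [0, 0, 0], 0],
  [[0.6, -0.3, -196], [0, 0, 0], 0],
  [[0.6, -0.3, -198.9], [0, 0, 0], 0],
  [[0.6, -0.3, -198.9], [0, 0, 0], 0],
  [[0.6, -0.3, -198.9], [0, 0, 0], 0.25],
  [[0.6, -0.3, -198.9], [0, 0, 0], 0.3],
  [[0.6, -0.3, -198.9], [0, 0, 0], 0.5],
  [[0.6, -0.3, -198.9], [0, 0, 0], 0.5],
  [[0.6, -0.3, -198.9], [0, 0, 0], 0.5],
  [[0.6, -0.3, -198.9], [0, 0, 0], 0.5],
  [[0.6, -0.3, -198.9], [0, 0, 0], 0.5],
])

```text
time: 20.95
position: [0.4356, 0.2828, 0.0023]
eef_rot: [0.0, 0.57, 0.822, 0.0]
ft_force: [-1.4, -0.9, 6.3]
width: 0.0593
finger_force: 30.0
```

Request:
step_arm([
  [[0, 0, 10], [0, 0, 0], 0.5],
  [[0, 0, 40], [0, 0, 0], 0.5],
  [[0, 0, 85], [0, 0, 0], 0.5],
  [[15, -7, 125], [0, 0, -4], 0.5],
  [[40, -18, 150], [0, 0, -8], 0.5],
  [[70, -32, 160], [0, 0, -13], 0.5],
  [[105, -47, 160], [0, 0, -18], 0.5],
  [[140, -63, 160], [0, 0, -23], 0.5],
  [[172, -78, 160], [0, 0, -28], 0.5],
  [[198, -89, 160], [0, 0, -30.7], 0.5],
  [[212, -96, 160], [0, 0, -30.7], 0.5],
  [[216.7, -97.8, 160], [0, 0, -30.7], 0.5],
  [[216.7, -97.8, 160], [0, 0, -30.7], 0.5],
  [[216.7, -97.8, 160], [0, 0, -30.7], 0.5],
  [[216.7, -97.8, 145], [0, 0, -30.7], 0.5],
  [[216.7, -97.8, 125], [0, 0, -30.7], 0.5],
  [[216.7, -97.8, 105], [0, 0, -30.7], 0.5],
  [[216.7, -97.8, 85], [0, 0, -30.7], 0.5],
  [[216.7, -97.8, 70], [0, 0, -30.7], 0.5],
  [[216.7, -97.8, 60], [0, 0, -30.7], 0.5],
])

```text
time: 22.95
position: [0.6504, 0.1851, 0.0596]
eef_rot: [-0.001, 0.767, 0.642, -0.001]
ft_force: [-0.1, 0.2, -0.8]
width: 0.0596
finger_force: 30.0
```

Request:
step_arm([
  [[0, 0, -6], [0, 0, 0], 0.5],
  [[0, 0, -9], [0, 0, 0], 0.5],
  [[0, 0, -10.5], [0, 0, 0], 0.5],
  [[0, 0, -11.5], [0, 0, 0], 0.5],
  [[0, 0, -11.8], [0, 0, 0], 0.5],
  [[0, 0, -12.1], [0, 0, 0], 0.5],
  [[0, 0, -12.1], [0, 0, 0], 0.5],
  [[0, 0, -12.1], [0, 0, 0], 0.5],
])

```text
time: 23.75
position: [0.6523, 0.1848, 0.0503]
eef_rot: [0.0, 0.767, 0.642, 0.0]
ft_force: [-1.0, -0.5, 3.9]
width: 0.0595
finger_force: 30.0
```

Contact. I release, rise and check.

Request:
step_arm([
  [[0, 0, 0], [0, 0, 0], 0.15],
  [[0, 0, 0], [0, 0, 0], 0.15],
  [[0, 0, 0], [0, 0, 0], 0.15],
  [[0, 0, 0], [0, 0, 0], 0.15],
  [[0, 0, 10], [0, 0, 0], 0.15],
  [[0, 0, 40], [0, 0, 0], 0.15],
  [[0, 0, 85], [0, 0, 0], 0],
  [[0, 0, 130], [0, 0, 0], 0],
  [[0, 0, 170], [0, 0, 0], 0],
  [[0, 0, 199], [0, 0, 0], 0],
  [[0, 0, 199], [0, 0, 0], 0],
  [[0, 0, 199], [0, 0, 0], 0],
  [[0, 0, 199], [0, 0, 0], 0],
])

```text
time: 25.05
position: [0.6509, 0.1847, 0.2467]
eef_rot: [-0.001, 0.767, 0.642, -0.001]
ft_force: [0.0, -0.2, -0.9]
width: 0.0882
finger_force: 0.0
```

```bash
python3 chk.py w7.png .058
```

```text
base centre [652.03 184.95] yaw -10.03 {'+x': 59.2, '-x': -59.2, '+y': 83.3, '-y': -83.3} | tool [650.9 184.7 246.7] yaw -10.16 | shift [1.1 0.3] turn 0.13
part centre [652.52 185.25] yaw -9.91 {'+x': 30.2, '-x': -30.2, '+y': 45.6, '-y': -45.6} | tool [650.9 184.7 246.7] yaw -10.16 | shift [1.6 0.6] turn 0.25
```

View pics/w7.png

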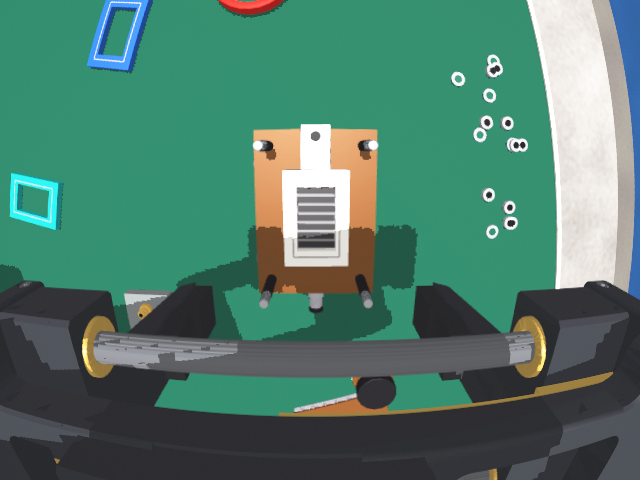

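The frame is seated at (316,218) with the channel visible through its window, about 0.5 mm off. Next is the cover.

Request:
step_arm([
  [[-224.3, -102.6, -42], [0, 0, 0.3], 0],
  [[-224.3, -102.6, -42], [0, 0, 0.3], 0],
  [[-224.3, -102.6, -42], [0, 0, 0.3], 0],
  [[-224.3, -102.6, -42], [0, 0, 0.3], 0],
  [[-224.3, -102.6, -42], [0, 0, 0.3], 0],
  [[-224.3, -102.6, -42], [0, 0, 0.3], 0],
  [[-224.3, -102.6, -42], [0, 0, 0.3], 0],
  [[-224.3, -102.6, -42], [0, 0, 0.3], 0],
  [[-224.3, -102.6, -42], [0, 0, 0.3], 0],
  [[-224.3, -102.6, -42], [0, 0, 0.3], 0],
  [[-224.3, -102.6, -42], [0, 0, 0.3], 0],
])

```text
time: 26.2
position: [0.4282, 0.0824, 0.2066]
eef_rot: [-0.0, 0.765, 0.644, -0.0]
ft_force: [-0.2, 0.8, 0.1]
width: 0.0885
finger_force: 0.0
```

Run:
```python
from w import *
s,c=look('w8.png');ng,b,h=masks(c['frame'])
report('cover',s,*fit(cont(ng,s,c,.016),(427.8,82.2),-9.9,30,45))
```

```text
cover centre [428.42  82.07] yaw -9.57 {'+x': 29.6, '-x': -29.6, '+y': 44.9, '-y': -44.9} | tool [428.2  82.4 206.6] yaw -9.83 | shift [ 0.3 -0.3] turn 0.26
```

View pics/w8.png

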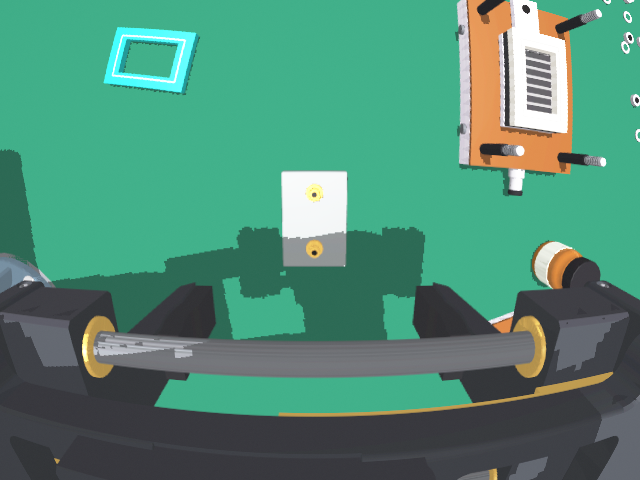

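Request:
step_arm([
  [[0.6, -0.2, -45], [0, 0, 0.3], 0],
  [[0.6, -0.2, -95], [0, 0, 0.3], 0],
  [[0.6, -0.2, -140], [0, 0, 0.3], 0],
  [[0.6, -0.2, -170], [0, 0, 0.3], 0],
  [[0.6, -0.2, -190], [0, 0, 0.3], 0],
  [[0.6, -0.2, -199], [0, 0, 0.3], 0],
  [[0.6, -0.2, -202.9], [0, 0, 0.3], 0],
  [[0.6, -0.2, -202.9], [0, 0, 0.3], 0],
  [[0.6, -0.2, -202.9], [0, 0, 0.3], 0.25],
  [[0.6, -0.2, -202.9], [0, 0, 0.3], 0.3],
  [[0.6, -0.2, -202.9], [0, 0, 0.3], 0.5],
  [[0.6, -0.2, -202.9], [0, 0, 0.3], 0.5],
  [[0.6, -0.2, -202.9], [0, 0, 0.3], 0.5],
  [[0.6, -0.2, -202.9], [0, 0, 0.3], 0.5],
  [[0.6, -0.2, -202.9], [0, 0, 0.3], 0.5],
])

```text
time: 27.75
position: [0.4286, 0.082, 0.0043]
eef_rot: [0.0, 0.764, 0.646, 0.0]
ft_force: [-1.4, 0.2, 6.6]
width: 0.0601
finger_force: 30.0
```

Request:
step_arm([
  [[0, 0, 10], [0, 0, 0], 0.5],
  [[0, 0, 40], [0, 0, 0], 0.5],
  [[0, 0, 85], [0, 0, 0], 0.5],
  [[12, 6, 125], [0, 0, 0], 0.5],
  [[40, 18, 155], [0, 0, -0.5], 0.5],
  [[75, 35, 165], [0, 0, -0.5], 0.5],
  [[115, 53, 165], [0, 0, -0.5], 0.5],
  [[155, 71, 165], [0, 0, -0.5], 0.5],
  [[190, 87, 165], [0, 0, -0.5], 0.5],
  [[212, 97, 165], [0, 0, -0.5], 0.5],
  [[221, 102, 165], [0, 0, -0.5], 0.5],
  [[223.7, 102.9, 165], [0, 0, -0.5], 0.5],
  [[223.7, 102.9, 165], [0, 0, -0.5], 0.5],
  [[223.7, 102.9, 165], [0, 0, -0.5], 0.5],
  [[223.7, 102.9, 150], [0, 0, -0.5], 0.5],
  [[223.7, 102.9, 130], [0, 0, -0.5], 0.5],
  [[223.7, 102.9, 110], [0, 0, -0.5], 0.5],
  [[223.7, 102.9, 90], [0, 0, -0.5], 0.5],
  [[223.7, 102.9, 77], [0, 0, -0.5], 0.5],
  [[223.7, 102.9, 70], [0, 0, -0.5], 0.5],
])

```text
time: 29.75
position: [0.6505, 0.1845, 0.0716]
eef_rot: [-0.001, 0.766, 0.642, -0.001]
ft_force: [-0.9, -0.8, -1.7]
width: 0.0591
finger_force: 30.0
```

Request:
step_arm([
  [[0, 0, -6], [0, 0, 0], 0.5],
  [[0, 0, -9], [0, 0, 0], 0.5],
  [[0, 0, -10.5], [0, 0, 0], 0.5],
  [[0, 0, -11.5], [0, 0, 0], 0.5],
  [[0, 0, -11.8], [0, 0, 0], 0.5],
  [[0, 0, -12.1], [0, 0, 0], 0.5],
  [[0, 0, -12.1], [0, 0, 0], 0.5],
  [[0, 0, -12.1], [0, 0, 0], 0.5],
])

```text
time: 30.55
position: [0.6522, 0.1849, 0.0623]
eef_rot: [0.0, 0.766, 0.642, 0.0]
ft_force: [-0.7, -0.1, 3.4]
width: 0.0596
finger_force: 30.0
```

Request:
step_arm([
  [[0, 0, 0], [0, 0, 0], 0.15],
  [[0, 0, 0], [0, 0, 0], 0.15],
  [[0, 0, 0], [0, 0, 0], 0.15],
  [[0, 0, 0], [0, 0, 0], 0.15],
  [[0, 0, 10], [0, 0, 0], 0.15],
  [[0, 0, 40], [0, 0, 0], 0.15],
  [[0, 0, 85], [0, 0, 0], 0],
  [[0, 0, 130], [0, 0, 0], 0],
  [[0, 0, 170], [0, 0, 0], 0],
  [[0, 0, 199], [0, 0, 0], 0],
  [[0, 0, 199], [0, 0, 0], 0],
  [[0, 0, 199], [0, 0, 0], 0],
  [[0, 0, 199], [0, 0, 0], 0],
])

```text
time: 31.85
position: [0.6509, 0.1847, 0.2587]
eef_rot: [-0.001, 0.766, 0.642, -0.001]
ft_force: [0.7, -0.6, -0.2]
width: 0.0881
finger_force: 0.0
```

```bash
python3 chk.py w9.png .074; python3 -c "
from h import *
c=snap('scene');im=c['frame'][150:320,340:520]
a=cv2.resize(im,None,fx=2.8,fy=2.8,interpolation=2)
b=cv2.imread('pics/w9.png')[100:330,220:420,::-1];b=cv2.resize(b,(280,322))
o=np.zeros((476,790,3),np.uint8);o[:a.shape[0],:a.shape[1]]=a[:476];o[:322,510:790]=b
cv2.imwrite('pics/fin.png',o[:,:,::-1])"
```

```text
base centre [652.1  184.91] yaw -10.03 {'+x': 59.2, '-x': -59.2, '+y': 83.4, '-y': -83.4} | tool [650.9 184.7 258.7] yaw -10.06 | shift [1.2 0.2] turn 0.03
part centre [652.49 185.63] yaw -10.59 {'+x': 29.6, '-x': -29.6, '+y': 45.6, '-y': -45.6} | tool [650.9 184.7 258.7] yaw -10.06 | shift [1.5 0.9] turn -0.52
```

View pics/fin.png

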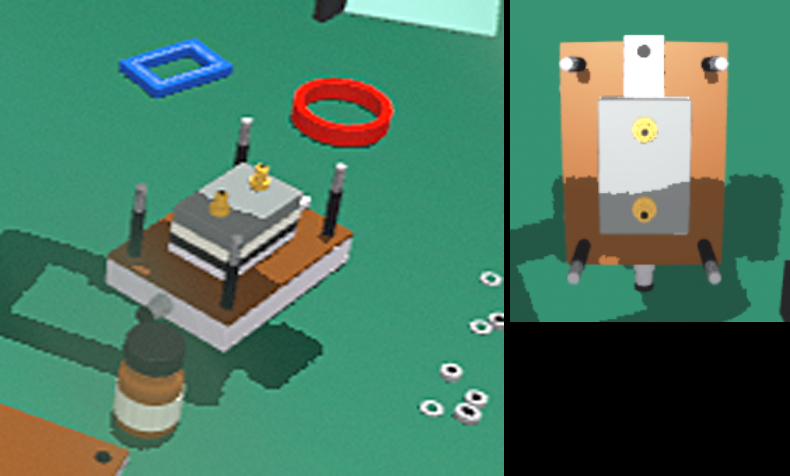

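The stack is flush and square, with cover nipples up at about (240,190) in the scene crop, the tab away from the fitting, and the jar untouched. I'm handing in.

```bash
python3 -c "
from rig import arm
print(arm.finish_job())"
```

```text
the job is handed in; nothing more can be done
None
```

The cell is built and handed in at about 32 s of the 112 s: collector (tab away from the fitting), graphite, white frame and cover are stacked in order, each within about 0.8 mm of the base centre and 0.6° of square when checked; I didn't touch the end plate, jar, tape or spanner.

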